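# Stow the magnet in its well and slide the cover home

### The arm

A 6-joint arm with a two-finger parallel gripper is mounted at the origin on the work surface. World frame = base frame: x ahead of the robot, y to its left, z up, the work surface at z = 0. Lengths are in m, angles in degrees, forces in N, time in s.
With the tool pointing down it reaches from about 0.3 to 0.75 m from the base axis. Payload 8.5 kg.
Tool frame: the origin (TCP) lies at the very end of the fingers, on their centre line; the grasp point (between the pads) lies 19 mm behind it; z points along the fingers, y is the line along which they close (so a half turn about z gives the same grasp; the last joint's range is limited). The gripper opens to 85 mm and grips with 20 to 120 N. Pads are 22 mm wide; open, the fingers measure 114 mm over their backs; the gripper's body (76 mm by 85 mm) begins 54 mm behind the grasp point. The pads swing forward as they close: fully open they stand 13 mm farther back than shut.
Start: joints at [-87.508, 21.807, 74.336, -0, 83.858, -12.336], TCP at [0.141, -0.532, 0.231] pointing down, gripper open.
Joint ranges: [-178.18, 178.18], [-50.72, 133.34], [12.68, 142.11], [-81.47, 261.47], [9.98, 163.14], [-165.26, 165.26]. Speed limits (degrees/s): [136.94, 136.94, 180, 180, 180, 180].

### API

Orientations are given as [roll, pitch, yaw] about the fixed x, y, z axes, in that order (R = Rz(yaw) Ry(pitch) Rx(roll)).
In Python, from rig import ctrl, optics gives the robot as it stands.
- The arm moves only by the tool apply_moves, never from a script. Its argument "targets" is a list of rows, each an object with "xyz": the shift along the world's x, y, z in mm, a list of three; "rot": the turn, a rotation vector about the world's x, y, z in rad, a list of three. A call has 1 to 12 rows; each row is the pose to reach, as a shift and turn from the pose commanded when the call began; what a row does not reach only later rows make up. A row lasts 1/12 s, in which the tool goes at most 41.7 mm and 7.16 degrees, less where a joint would pass 70% of its speed; a pose out of reach is approached as far as the arm can. A call with a gripper value outside its range is refused whole. "grip" is the gripper's target within -1 to 1 (shut at 1, half-way at 0, fully open at -1), set as the call begins (left out, the last holds). The fingers move at their own pace and stop on an object; "grip_force" is the grip in N (left out, the last holds). Time passes only in rows, so rows that repeat a pose let the fingers close. It gives the time, the measured TCP pose, the force, the opening and the grip force at its end, in the units of the state.
- ctrl.get_state(): the state, without advancing time (a new reading comes with each control period).
- optics.camera(name): name is "scene" or "top" or "wrist"; returns a dict with "img" (400x640x3 uint8, red, green, blue), "range_z" (400x640 float32, m along the optical axis (not along the pixel's ray), 0 where there is no reading), "fx", "fy", "cx", "cy" (pixels), "extrinsics" (4x4, takes a point from camera to world coordinates). Camera axes: x right, y up, looking along -z (the intrinsics and any distortion apply to the point x, -y, -z); pixel columns grow to the right and rows downward; lengths in m; the calibration is good to about 2 mm. A picture is of the moment at which its call begins.
- ctrl.finish_job(): hands the job in; it is judged then, once.
Trained networks look in a picture, given as the dict that the camera call returned (one of the last four; its "shot" number tells which), for a name from the list of things; names that differ only in an ending like _2 or _b are one class to them, and where a whole thing is asked for, a point or a joint stands for the part that bears it (a point fixed in the world has none). Each returns a list of dicts, best first, with "confidence" (0 to 1); they miss things now and then, are a little off and sometimes report something else, mostly with a low value. They report only what shows in the picture. A call takes as long as a camera call. They do not tell look-alikes from the thing itself.
- optics.spot_in(thing, picture): "extent" ([centre column, centre row, width, height] in pixels, round what is visible of it).
- optics.regions_of(thing, picture): "region" (400x640 bool, what is visible of it) and "extent" ([centre column, centre row, width, height] in pixels, round what is visible of it).
The state is a dict: "t": time; "joint_pos": joint angles; "dq": joint speeds; "tau": joint torques, N m; "eef_pos": TCP position; "ee_rot": TCP orientation; "contact_force": force on the tool from outside, world axes, zero at the start; "moment": the same for the moment, N m; "width": opening from 0.0 (shut) to 1.0 (fully open); "grip_force": force on a finger pad.
Only numpy, scipy, OpenCV 4.12 (cv2) and the standard library are available. Lean on these libraries where they do the work, as an engineer would, in place of code of your own. Each camera call takes 0.05 s, during which the arm holds its last target. There are 200 camera calls.

### The job

Lay the bar magnet on the bottom of the round well in the calibration table and let go of it. Then slide the steel cover disc along the table top, never lifting it off, until it drops onto the ledge inside the well's mouth and sits fully seated and level over the magnet. Leave the compass, the copper ring and the rule where they lie.

Things in the scene. Friction and masses are not known exactly. Their poses are not given: they have to be found in the camera images.
- cal_table: Fixed plywood calibration table standing on the bench, 300 (x) x 540 (y) x 75 mm high, flat grey rubber top; origin at the centre of its underside, z up. A drawer under it is partly pulled out towards the robot (by up to 100 mm, lower than the table top) and plays no part.
- well_ledge (a point): Centre of the round well in the middle of the table top, at the height of its ledge, 6 mm below the table top. The mouth is 106 mm across and 6 mm deep down to a flat ledge; inside the ledge the well is 70 mm across and its floor lies 22 mm below the ledge (28 mm below the table top). The cover is seated when it lies flat on the ledge.
- cover: Loose flat round steel disc, 100 mm in diameter, 9 mm thick, about 0.3 kg, no handle (too wide for the gripper); lies on the table top to the left or right of the well. Origin at the centre of its underside, z up. Seated on the ledge it stands 3 mm above the table top.
- magnet: Loose nickel-plated bar magnet, 50 (x) x 14 (y) x 12 mm (z), about 60 g, not actually magnetic to the other things; lies flat on the table top behind the well (farther from the robot). Origin at the centre of its underside, x along its length.
- magnet_mid (a point): The middle of the bar magnet, 6 mm above its underside; 16 mm below the ledge when the magnet lies flat on the well floor.
- compass: Bystander: orange map compass, 110 (x) x 60 (y) mm base plate 4 mm thick with a round capsule, 12 mm high in all; lies on the table top on the other side of the well from the cover. Origin at the centre of its underside.
- bezel: Bystander: flat copper ring, 56 mm outside, 42 mm inside, 7 mm high, on the table top near its front edge. Origin at the centre of its underside.
- rule: Bystander: boxwood rule, 24 (x) x 150 (y) x 5 mm, on the table top near its front edge. Origin at the centre of its underside.
Not all that is in view belongs to the job. Several things have the shape of the cover; the one meant has the colours described above.

How it is judged (in metres and radians):
On the way:
1. the magnet lies in the bottom of the well, let go, with the cover not yet on (horizontal distance between magnet_mid and well_ledge below 0.025 m and z of magnet_mid in the frame of well_ledge below -0.012 m and contact force between the fingers and magnet below 0.1 N and linear speed of magnet below 0.02 m/s and horizontal distance between cover and well_ledge above 0.03 m), for 0.2 s.
At the end, for the whole second after the job is handed in: Magnet's middle within 25 mm of the well's centre and 12 mm or more below the ledge; cover at rest on the ledge, centred within 5 mm, underside within 2 mm above or 3 mm below it, level within 0.03 rad; compass, ring and rule within 20 mm of their starts (horizontal distance between magnet_mid and well_ledge below 0.025 m and z of magnet_mid in the frame of well_ledge below -0.012 m and horizontal distance between cover and well_ledge below 0.005 m and z of cover in the frame of well_ledge between -0.003 and 0.002 m and angle between cover's own z axis and vertical below 0.03 rad and linear speed of cover below 0.01 m/s and not (distance of compass from where it was at the start of the episode above 0.02 m) and not (distance of bezel from where it was at the start of the episode above 0.02 m) and not (distance of rule from where it was at the start of the episode above 0.02 m)); the robot touches nothing.
It fails at once if the cover is lifted more than 20 mm off the table top (z of cover in the frame of cal_table above 0.095 m).
It fails at once if the cover is tipped more than 0.4 rad (angle between cover's own z axis and vertical above 0.4 rad).
It fails at once if the compass is moved by more than 20 mm (distance of compass from where it was at the start of the episode above 0.02 m).
It fails at once if the copper ring is moved by more than 20 mm (distance of bezel from where it was at the start of the episode above 0.02 m).
It fails at once if the rule is moved by more than 20 mm (distance of rule from where it was at the start of the episode above 0.02 m).
It also fails if it takes over 48 s, if anything falls off the work surface, if the arm or the gripper's body presses on something with over 40 N, if the wrist force passes 120 N, or if a joint passes its speed limit or range.

## Working session

There is one attempt and no reset: what is moved stays moved. The work goes in short steps, Python scripts to look and compute and a tool call to move; the robot and the scene stay as the last step left them, time stands still between calls to the robot, and variables do not carry over. Pictures are saved under pics/ and viewed, at most 10 in all, crops included, and the job is handed in when it is done.

Besides the shell and the picture viewer there is one more tool, called after "Request:" in YAML: its name, and indented under it one key for each argument. apply_moves: Moves the arm, as the interface text tells. Its arguments: {"type":"object","properties":{"targets":{"type":"array"},"grip":{"type":"number"},"grip_force":{"type":"number"}},"required":["targets"]}

```bash
mkdir -p pics
cat > h.py <<'E'
import numpy as np, cv2
from rig import ctrl, optics
def shot(n,f=None):
    p=optics.camera(n)
    if f: cv2.imwrite('pics/'+f,cv2.cvtColor(p['img'],cv2.COLOR_RGB2BGR))
    return p
def cloud(p):
    z=p['range_z']; v,u=np.mgrid[:400,:640]
    P=np.stack([(u-p['cx'])/p['fx']*z,-(v-p['cy'])/p['fy']*z,-z,np.ones_like(z)],-1)
    return (P@p['extrinsics'].T)[...,:3]
E
python3 - <<'E'
from h import *
print(ctrl.get_state())
for n in ['top','scene']:
    p=shot(n,n+'1.png'); W=cloud(p)
    print(n,p.keys())
    for t in ['cover','magnet','compass','bezel','rule','cal_table']:
        for d in optics.regions_of(t,p)[:4]:
            m=d['region']&(p['range_z']>0); q=W[m]
            print(t,round(d['confidence'],2),np.round(d['extent']),np.round(np.median(q,0),4),np.round(np.percentile(q,[2,98],axis=0),3).tolist(),np.median(p['img'][m],0))
E
```

```text
{'t': 0.0, 'joint_pos': array([-8.75063550e+01,  2.18428254e+01,  7.43836347e+01,  6.15070153e-05,
        8.38593185e+01, -1.23367270e+01]), 'dq': array([ 0.06450517, -0.1099756 ,  0.07818641, -0.00184986, -0.04144451,
       -0.04260105]), 'tau': array([ 1.02033259e-04, -4.48455226e+01, -2.31275493e+01, -1.47885162e-04,
        4.80187489e-03, -2.82452483e-06]), 'eef_pos': array([ 0.14075347, -0.53138746,  0.23070117]), 'ee_rot': array([-1.79916215e+02, -1.83869136e-02,  1.48303519e+01]), 'contact_force': array([-0.13492022,  1.05270083,  0.67336748]), 'moment': array([-0.0024396 , -0.00318351,  0.00366653]), 'grip_force': 0.0, 'width': 1.0016924756034813}
top dict_keys(['img', 'range_z', 'fx', 'fy', 'cx', 'cy', 'extrinsics', 'shot'])
cover 0.95 [198. 120.  39.  41.] [0.6989 0.4271 0.0105] [[0.655, 0.382, 0.006], [0.745, 0.473, 0.013]] [ 77. 219. 209.]
cover 0.68 [279. 156.  48.  42.] [0.5914 0.2149 0.0856] [[0.547, 0.17, 0.082], [0.637, 0.26, 0.088]] [237. 230. 231.]
cover 0.62 [186. 175.  44.  44.] [0.5619 0.4429 0.0104] [[0.518, 0.398, 0.005], [0.607, 0.489, 0.014]] [ 77. 221. 2
[... 1337 characters left out ...]
.6695 0.0064 0.0856] [[0.647, -0.008, 0.075], [0.691, 0.023, 0.088]] [180. 175. 167.]
compass 0.9 [274. 270.  60.  47.] [ 0.5448 -0.0909  0.0789] [[0.488, -0.126, 0.076], [0.594, -0.049, 0.087]] [251. 151.  39.]
bezel 0.56 [319. 190.  23.  10.] [0.4809 0.1893 0.0802] [[0.457, 0.168, 0.075], [0.506, 0.219, 0.083]] [184. 105.  64.]
bezel 0.45 [360. 260.  27.  10.] [0.6699 0.0071 0.0843] [[0.647, -0.008, 0.073], [0.692, 0.037, 0.088]] [169. 164. 157.]
rule 0.63 [247. 236.  65.  40.] [ 0.4325 -0.0302  0.0791] [[0.407, -0.094, 0.074], [0.455, 0.046, 0.081]] [226. 180. 111.]
cal_table 0.91 [308. 278. 283. 222.] [ 0.6019 -0.056   0.0741] [[0.382, -0.238, 0.003], [0.752, 0.293, 0.077]] [87. 85. 77.]
```

Run:
```python
from h import *
a=cv2.imread('pics/top1.png')[90:270,180:480]; cv2.imwrite('pics/c1.png',cv2.resize(a,None,fx=2.6,fy=2.6,interpolation=cv2.INTER_CUBIC))
p=shot('top'); W=cloud(p)
# well: points below table within region
m=(abs(W[...,0]-.56)<.12)&(abs(W[...,1]-.06)<.12)&(p['range_z']>0)
for lo,hi in[(.04,.056),(.064,.0715),(.0,.0715)]:
    k=m&(W[...,2]>lo)&(W[...,2]<hi); q=W[k]; print(lo,hi,k.sum(),q.mean(0),np.percentile(q,[2,98],axis=0).tolist() if len(q) else 0)
k=(m&(W[...,2]<.0715)).astype(np.uint8)
for c in cv2.findContours(k,0,1)[0]:
    if len(c)>15:
        pts=W[c[:,0,1],c[:,0,0]]; print('circ',cv2.minEnclosingCircle((pts[:,:2]*1000).astype(np.float32)))
z=W[...,2]
print('table z',np.median(z[(abs(z-.075)<.006)]))
for nm,(lo,hi),(cx,cy,r) in [('cover',(.08,.09),(.591,.215,.07)),('mag',(.081,.092),(.668,.01,.04)),('compass',(.077,.1),(.54,-.085,.08)),('bezel',(.078,.09),(.481,.196,.04))]:
    k=(np.hypot(W[...,0]-cx,W[...,1]-cy)<r)&(z>lo)&(z<hi); q=(W[k][:,:2]*1000).astype(np.float32)
    print(nm,cv2.minEnclosingCircle(q),cv2.minAreaRect(q))
```

```text
0.04 0.056 691 [0.5707818  0.05064801 0.04891163] [[0.5404841309084307, 0.020017319041540374, 0.04598983913453898], [0.6013441216672066, 0.0815259027790571, 0.05271122592344474]]
0.064 0.0715 819 [0.56920826 0.05148573 0.06980398] [[0.5200790373419337, 0.002670958749030444, 0.06676156887875712], [0.617971889286819, 0.10025776132164851, 0.07142863069402364]]
0.0 0.0715 1563 [0.56911655 0.05218472 0.05981281] [[0.5199314145199541, 0.004733289580122013, 0.04606845050357054], [0.6158181637534507, 0.10043415152092551, 0.07136561926069289]]
circ ((443.1383056640625, 171.43426513671875), 8.347761154174805)
circ ((568.80517578125, 51.13719177246094), 52.83622741699219)
table z 0.07631282242854553
cover ((601.7586669921875, 207.736083984375), 61.574947357177734) ((599.5097045898438, 217.31182861328125), (112.99736022949219, 104.54049682617188), 40.17270278930664)
mag ((668.7154541015625, 9.51313591003418), 25.200927734375) ((664.5309448242188, 15.426629066467285), (50.35023498535156, 26.915124893188477), 35.23812484741211)
compass ((539.9932250976562, -84.99534606933594), 79.96630096435547) ((540.2953491210938, -85.22694396972656), (156.6826629638672, 156.98138427734375), 45.779685974121094)
bezel ((483.0890197753906, 195.64344787597656), 39.8295783996582) ((481.4073791503906, 194.41995239257812), (69.29077911376953, 73.6263198852539), 16.89146614074707)
```

View pics/c1.png

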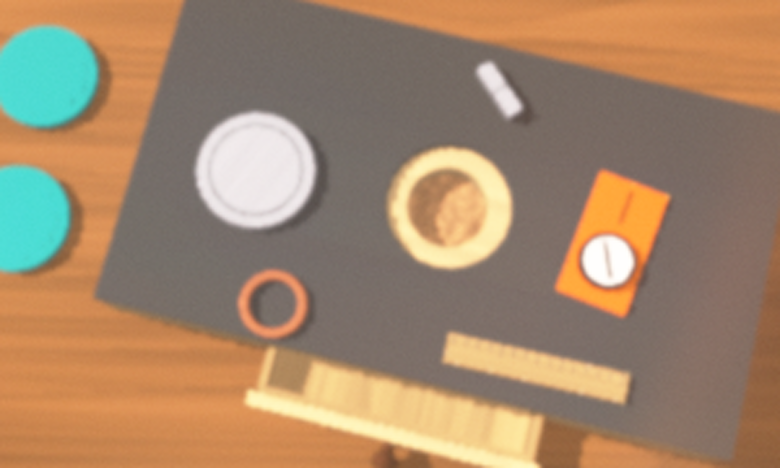

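View pics/scene1.png

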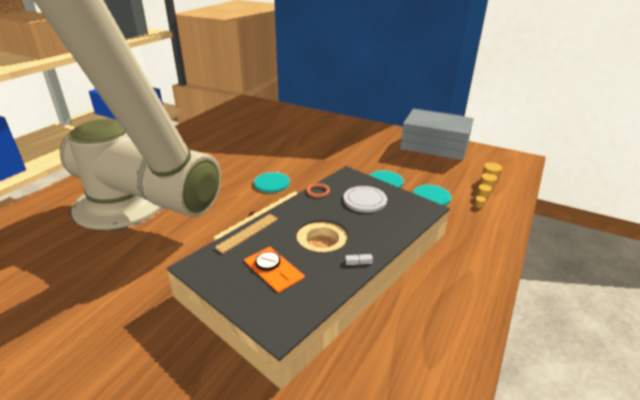

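The steel cover candidates in the top picture are the silver disc on the table at (279,156) and three cyan discs on the bench at (198,120), (186,175) and (247,296). By colour and place, the silver one is the cover. The crop confirms it at crop pixel (257,170), left of the well at (450,207). The magnet is at crop (500,90), its long axis about 34° from x. Now I'll move above the magnet.

Request:
apply_moves:
  targets:
    - {"xyz": [40, 60, 0], "rot": [0, 0, 0.08]}
    - {"xyz": [85, 110, 0], "rot": [0, 0, 0.16]}
    - {"xyz": [130, 160, 0], "rot": [0, 0, 0.24]}
    - {"xyz": [180, 210, 0], "rot": [0, 0, 0.335]}
    - {"xyz": [220, 250, 0], "rot": [0, 0, 0.335]}
    - {"xyz": [265, 290, 0], "rot": [0, 0, 0.335]}
    - {"xyz": [310, 330, 0], "rot": [0, 0, 0.335]}
    - {"xyz": [350, 370, 0], "rot": [0, 0, 0.335]}
    - {"xyz": [390, 410, 0], "rot": [0, 0, 0.335]}
    - {"xyz": [430, 450, 0], "rot": [0, 0, 0.335]}
    - {"xyz": [470, 490, 0], "rot": [0, 0, 0.335]}
    - {"xyz": [490, 530, 0], "rot": [0, 0, 0.335]}
  grip: -0.1

```text
t: 1.75
eef_pos: [0.4824, -0.1649, 0.2315]
ee_rot: [180.0, -0.0, 34.0]
contact_force: [0.0, -0.5, -0.3]
width: 0.551
grip_force: 0.0
```

Request:
apply_moves:
  targets:
    - {"xyz": [0, 0, 0], "rot": [0, 0, 0]}
    - {"xyz": [0, 0, 0], "rot": [0, 0, 0]}

```text
t: 1.92
eef_pos: [0.4819, -0.165, 0.2311]
ee_rot: [-180.0, 0.0, 34.3]
contact_force: [-0.5, -0.5, -0.3]
width: 0.542
grip_force: 0.0
```

Run:
```python
from h import *
s=ctrl.get_state(); print(s['t'],s['eef_pos'],s['ee_rot'],s['width'],s['joint_pos'])
p=shot('wrist','w1.png'); W=cloud(p); z=W[...,2]
print(p['extrinsics'])
for t in ['magnet','compass','cover']:
  for d in optics.regions_of(t,p)[:2]:
    q=W[d['region']&(p['range_z']>0)]; print(t,d['confidence'],d['extent'],np.median(q,0))
k=(np.hypot(W[...,0]-.668,W[...,1]-.011)<.045)&(z>.083)&(z<.092); q=(W[k][:,:2]*1000).astype(np.float32)
print(k.sum(),cv2.minAreaRect(q),np.median(W[k][:,2]))
```

```text
1.9167 [ 0.48188759 -0.16497445  0.23113451] [-1.79991529e+02  9.62749626e-03  3.42531827e+01] 0.542303177120165 [-3.22334429e+01  1.77368818e+01  8.06447884e+01 -5.50697878e-03
  8.16299388e+01  2.35141773e+01]
[[ 5.63030692e-01  7.88201998e-01  2.48463380e-01  5.45071861e-01]
 [-8.26435698e-01  5.37233881e-01  1.68474907e-01 -1.21351386e-01]
 [-6.90687870e-04 -3.00195550e-01  9.53877432e-01  3.73733675e-01]
 [ 0.00000000e+00  0.00000000e+00  0.00000000e+00  1.00000000e+00]]
compass 0.88 [282.4, 89.0, 127.0, 124.9] [ 0.54006266 -0.08448227  0.07940339]
0 ((0.0, 0.0), (0.0, 0.0), 0.0) nan
  return _methods._mean(a, axis=axis, dtype=dtype,
  ret = ret.dtype.type(ret / rcount)
```

View pics/w1.png

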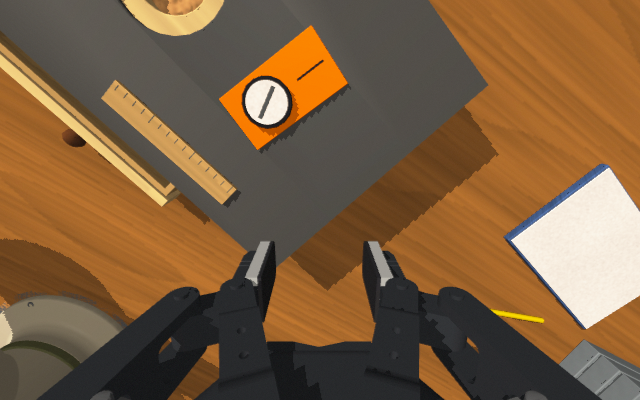

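The wrist picture shows the compass at (282,89), the rule at (168,142) and the well rim at the top. The arm covered about two thirds of the way, so I'll keep going.

Request:
apply_moves:
  targets:
    - {"xyz": [28, 28, 0], "rot": [0, 0, 0]}
    - {"xyz": [56, 55, 0], "rot": [0, 0, 0]}
    - {"xyz": [84, 83, 0], "rot": [0, 0, 0]}
    - {"xyz": [112, 110, 0], "rot": [0, 0, 0]}
    - {"xyz": [140, 138, 0], "rot": [0, 0, 0]}
    - {"xyz": [158, 155, 0], "rot": [0, 0, 0]}
    - {"xyz": [158, 155, 0], "rot": [0, 0, 0]}
    - {"xyz": [158, 155, 0], "rot": [0, 0, 0]}

```text
t: 2.78
eef_pos: [0.6392, -0.0122, 0.2308]
ee_rot: [-180.0, 0.0, 34.0]
contact_force: [-0.1, -0.3, -0.3]
width: 0.549
grip_force: 0.0
```

Run:
```python
from h import *
s=ctrl.get_state(); print(s['t'],s['eef_pos'],s['ee_rot'],s['width'])
p=shot('wrist','w2.png'); W=cloud(p); z=W[...,2]
for t in ['magnet','cover']:
  for d in optics.regions_of(t,p)[:2]:
    q=W[d['region']&(p['range_z']>0)]; print(t,d['confidence'],d['extent'],np.median(q,0))
k=(np.hypot(W[...,0]-.668,W[...,1]-.011)<.045)&(z>.083)&(z<.092); q=(W[k][:,:2]*1000).astype(np.float32)
print(k.sum(),cv2.minAreaRect(q),np.median(W[k][:,2]))
k=(abs(W[...,0]-.57)<.08)&(abs(W[...,1]-.051)<.08)&(p['range_z']>0)&(z<.072)
q=(W[k][:,:2]*1000).astype(np.float32); print('well',k.sum(),cv2.minEnclosingCircle(q), W[k].min(0),W[k].max(0))
k=(abs(W[...,0]-.62)<.08)&(abs(W[...,1]-.02)<.08)&(abs(z-.075)<.005); print(np.median(z[k]))
```

```text
2.7833 [ 0.63915175 -0.012181    0.23076384] [-1.79979127e+02  3.94818683e-02  3.40095021e+01] 0.5493217089875081
magnet 0.86 [316.7, 147.7, 17.0, 53.5] [0.66750053 0.01142626 0.08705295]
cover 0.83 [26.2, 257.6, 51.4, 67.3] [0.29879972 0.26463843 0.00957024]
cover 0.82 [91.1, 91.9, 113.4, 113.2] [0.59530189 0.21591816 0.0844121 ]
713 ((667.3169555664062, 11.617148399353027), (49.1649284362793, 13.109837532043457), 34.22557067871094) 0.08701536510927682
well 6876 ((565.9425048828125, 52.516998291015625), 53.08085250854492) [ 5.13382857e-01 -4.58339745e-04  4.52578459e-02] [0.61759154 0.10514218 0.07199389]
0.07505855551076218
```

View pics/w2.png

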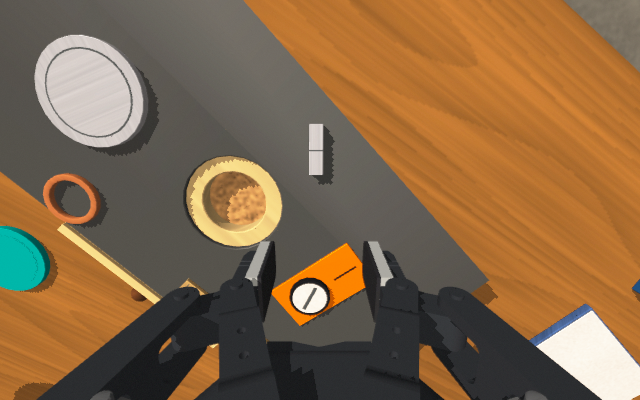

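The wrist picture shows the magnet at (317,149), aligned with the tool, the well at (235,202) and the steel cover at (91,91). Next I'll descend on the magnet and grip it.

Request:
apply_moves:
  targets:
    - {"xyz": [28, 24, -15], "rot": [0, 0, 0]}
    - {"xyz": [28, 24, -50], "rot": [0, 0, 0]}
    - {"xyz": [28, 24, -85], "rot": [0, 0, 0]}
    - {"xyz": [28, 24, -115], "rot": [0, 0, 0]}
    - {"xyz": [28, 24, -135], "rot": [0, 0, 0]}
    - {"xyz": [28, 24, -145], "rot": [0, 0, 0]}
    - {"xyz": [28, 24, -151], "rot": [0, 0, 0]}
    - {"xyz": [28, 24, -151], "rot": [0, 0, 0]}
    - {"xyz": [28, 24, -151], "rot": [0, 0, 0]}

```text
t: 3.68
eef_pos: [0.6676, 0.0119, 0.0818]
ee_rot: [179.9, -0.1, 34.0]
contact_force: [-0.3, 0.2, 0.7]
width: 0.551
grip_force: 0.0
```

Request:
apply_moves:
  targets:
    - {"xyz": [0, 0, 0], "rot": [0, 0, 0]}
    - {"xyz": [0, 0, 0], "rot": [0, 0, 0]}
    - {"xyz": [0, 0, 0], "rot": [0, 0, 0]}
    - {"xyz": [0, 0, 0], "rot": [0, 0, 0]}
    - {"xyz": [0, 0, 0], "rot": [0, 0, 0]}
    - {"xyz": [0, 0, 0], "rot": [0, 0, 0]}
    - {"xyz": [0, 0, 0], "rot": [0, 0, 0]}
    - {"xyz": [0, 0, 0], "rot": [0, 0, 0]}
    - {"xyz": [0, 0, 0], "rot": [0, 0, 0]}
  grip: 1
  grip_force: 30

```text
t: 4.43
eef_pos: [0.6675, 0.0124, 0.0815]
ee_rot: [179.9, -0.1, 34.0]
contact_force: [-0.9, -0.3, 6.2]
width: 0.155
grip_force: 30.5
```

Request:
apply_moves:
  targets:
    - {"xyz": [0, 0, 20], "rot": [0, 0, 0]}
    - {"xyz": [0, 0, 40], "rot": [0, 0, 0]}
    - {"xyz": [-25, 10, 40], "rot": [0, 0, 0]}
    - {"xyz": [-55, 22, 40], "rot": [0, 0, 0]}
    - {"xyz": [-85, 34, 40], "rot": [0, 0, 0]}
    - {"xyz": [-100, 40, 40], "rot": [0, 0, 0]}
    - {"xyz": [-100, 40, 40], "rot": [0, 0, 0]}
    - {"xyz": [-100, 40, 40], "rot": [0, 0, 0]}

```text
t: 5.1
eef_pos: [0.567, 0.0527, 0.1208]
ee_rot: [180.0, -0.0, 34.1]
contact_force: [0.3, -0.2, -0.4]
width: 0.147
grip_force: 29.8
```

Run:
```python
from h import *
s=ctrl.get_state(); print(s['t'],s['eef_pos'],s['width'],s['contact_force'])
p=shot('wrist','w3.png'); W=cloud(p); z=W[...,2]
for d in optics.regions_of('magnet',p)[:2]:
    q=W[d['region']&(p['range_z']>0)]; print(d['confidence'],d['extent'],np.median(q,0),np.percentile(q,[2,98],axis=0))
```

```text
5.1 [0.56696192 0.05267194 0.12079413] 0.14712485253361504 [ 0.28654078 -0.18693897 -0.43501944]
0.86 [319.1, 254.1, 34.6, 93.6] [0.56978239 0.05521071 0.12622797] [[0.54590895 0.03710956 0.11780652]
 [0.58905595 0.07051717 0.12767144]]
0.34 [470.0, 312.0, 106.0, 66.8] [ 0.57862584 -0.08882822  0.07903281] [[ 0.53920706 -0.12519424  0.07732456]
 [ 0.59646932 -0.06365306  0.0848349 ]]
```

View pics/w3.png

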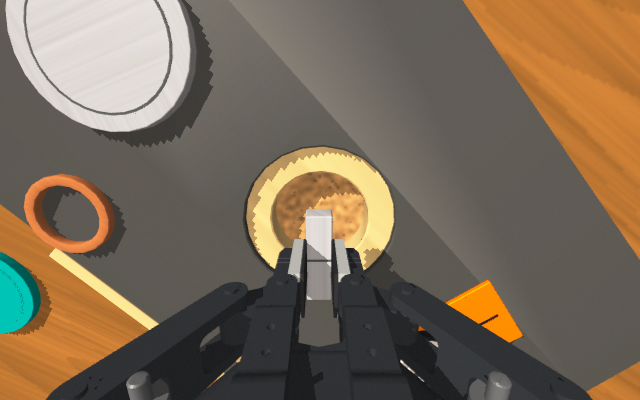

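The magnet is held level over the well at (319,254), with its underside at about 0.1155. I'll lower it 67 mm and let go.

Request:
apply_moves:
  targets:
    - {"xyz": [0, 0, -15], "rot": [0, 0, 0]}
    - {"xyz": [0, 0, -30], "rot": [0, 0, 0]}
    - {"xyz": [0, 0, -42], "rot": [0, 0, 0]}
    - {"xyz": [0, 0, -54], "rot": [0, 0, 0]}
    - {"xyz": [0, 0, -62], "rot": [0, 0, 0]}
    - {"xyz": [0, 0, -67], "rot": [0, 0, 0]}
    - {"xyz": [0, 0, -67], "rot": [0, 0, 0]}
    - {"xyz": [0, 0, -67], "rot": [0, 0, 0]}

```text
t: 5.87
eef_pos: [0.5677, 0.0522, 0.0534]
ee_rot: [180.0, -0.0, 34.0]
contact_force: [0.1, -0.2, -0.4]
width: 0.148
grip_force: 30.6
```

Request:
apply_moves:
  targets:
    - {"xyz": [0, 0, 0], "rot": [0, 0, 0]}
    - {"xyz": [0, 0, 0], "rot": [0, 0, 0]}
    - {"xyz": [0, 0, 0], "rot": [0, 0, 0]}
    - {"xyz": [0, 0, 0], "rot": [0, 0, 0]}
    - {"xyz": [0, 0, 15], "rot": [0, 0, 0]}
    - {"xyz": [0, 0, 40], "rot": [0, 0, 0]}
    - {"xyz": [0, 0, 75], "rot": [0, 0, 0]}
    - {"xyz": [0, 0, 110], "rot": [0, 0, 0]}
    - {"xyz": [0, 0, 140], "rot": [0, 0, 0]}
    - {"xyz": [0, 0, 140], "rot": [0, 0, 0]}
    - {"xyz": [0, 0, 140], "rot": [0, 0, 0]}
  grip: 0.35

```text
t: 6.78
eef_pos: [0.5675, 0.0524, 0.1948]
ee_rot: [179.9, -0.2, 34.0]
contact_force: [-1.2, 0.4, -0.5]
width: 0.324
grip_force: 0.0
```

Run:
```python
from h import *
s=ctrl.get_state(); print(s['t'],s['eef_pos'],s['ee_rot'],s['width'],s['contact_force'])
p=shot('wrist','w4.png'); W=cloud(p); z=W[...,2]
for t in ['magnet','cover']:
  for d in optics.regions_of(t,p)[:2]:
    q=W[d['region']&(p['range_z']>0)]; print(t,d['confidence'],d['extent'],np.median(q,0),np.percentile(q,[1,99],axis=0).round(4).tolist())
for nm,c,lo,hi,r in[('well',(.567,.052),.03,.0725,.06),('cover',(.593,.215),.08,.09,.065)]:
    k=(np.hypot(W[...,0]-c[0],W[...,1]-c[1])<r)&(p['range_z']>0)&(z<hi)&(z>lo)
    q=(W[k][:,:2]*1000).astype(np.float32); print(nm,k.sum(),cv2.minEnclosingCircle(q),cv2.fitEllipse(cv2.convexHull(q)))
```

```text
6.7833 [0.56750866 0.0524095  0.19480549] [ 1.79865761e+02 -1.54364927e-01  3.40265704e+01] 0.32353907562513734 [-1.19419387  0.41557399 -0.51052283]
magnet 0.82 [319.6, 186.0, 19.6, 51.0] [0.56803093 0.05331091 0.05895627] [[0.5452, 0.0354, 0.0496], [0.5894, 0.0699, 0.0605]]
cover 0.96 [47.5, 257.8, 87.0, 71.4] [0.29258354 0.27785453 0.00957073] [[0.2412, 0.2311, 0.002], [0.3354, 0.3252, 0.0113]]
cover 0.63 [12.8, 7.0, 25.5, 10.9] [0.53966849 0.40214209 0.00747525] [[0.5265, 0.3963, 0.0], [0.5503, 0.4096, 0.0105]]
well 9262 ((566.197509765625, 52.052730560302734), 53.302974700927734) ((566.2664184570312, 52.115196228027344), (105.57269287109375, 105.9601821899414), 36.88938522338867)
cover 13026 ((591.5601806640625, 216.8162384033203), 50.53750991821289) ((591.2411499023438, 216.3642578125), (98.59326171875, 100.5517807006836), 31.24585723876953)
```

View pics/w4.png

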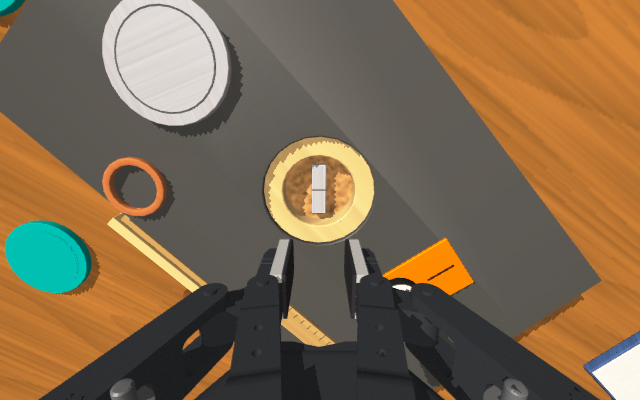

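The magnet lies flat in the well at (319,189), top at z 0.059, so its underside is on the floor at 0.047. In world coordinates the well is at (566,52) mm and the cover at (591,216) mm. I'll go behind the cover with the fingers about 40 mm apart, across the push direction.

Request:
apply_moves:
  targets:
    - {"xyz": [5, 33, 0], "rot": [0, 0, 0.118]}
    - {"xyz": [10, 66, 0], "rot": [0, 0, 0.236]}
    - {"xyz": [15, 100, 0], "rot": [0, 0, 0.354]}
    - {"xyz": [20, 133, 0], "rot": [0, 0, 0.472]}
    - {"xyz": [25, 166, 0], "rot": [0, 0, 0.59]}
    - {"xyz": [30, 200, 0], "rot": [0, 0, 0.71]}
    - {"xyz": [34, 233, 0], "rot": [0, 0, 0.827]}
    - {"xyz": [34, 233, -20], "rot": [0, 0, 0.827]}
    - {"xyz": [34, 233, -50], "rot": [0, 0, 0.827]}
    - {"xyz": [34, 233, -80], "rot": [0, 0, 0.827]}
    - {"xyz": [34, 233, -100], "rot": [0, 0, 0.827]}
    - {"xyz": [34, 233, -105], "rot": [0, 0, 0.827]}
  grip: 0.06

```text
t: 7.93
eef_pos: [0.5987, 0.2848, 0.0828]
ee_rot: [-179.5, 0.2, 81.4]
contact_force: [-0.0, 0.1, -0.9]
width: 0.466
grip_force: 0.0
```

Request:
apply_moves:
  targets:
    - {"xyz": [0, 0, 0], "rot": [0, 0, 0]}
    - {"xyz": [0, 0, -4], "rot": [0, 0, 0]}
    - {"xyz": [0, 0, -7], "rot": [0, 0, 0]}
    - {"xyz": [0, 0, -9], "rot": [0, 0, 0]}
    - {"xyz": [0, 0, -9], "rot": [0, 0, 0]}
    - {"xyz": [0, 0, -9], "rot": [0, 0, 0]}

```text
t: 8.43
eef_pos: [0.6012, 0.2855, 0.0799]
ee_rot: [180.0, -0.0, 81.4]
contact_force: [-1.5, 0.1, 0.1]
width: 0.472
grip_force: 0.0
```

Request:
apply_moves:
  targets:
    - {"xyz": [0, 0, -2], "rot": [0, 0, 0]}
    - {"xyz": [0, 0, -3], "rot": [0, 0, 0]}
    - {"xyz": [0, 0, -3], "rot": [0, 0, 0]}

```text
t: 8.68
eef_pos: [0.6009, 0.2854, 0.0761]
ee_rot: [-180.0, 0.0, 81.4]
contact_force: [-0.1, 1.6, -0.2]
width: 0.472
grip_force: 0.0
```

Request:
apply_moves:
  targets:
    - {"xyz": [0, 0, -1], "rot": [0, 0, 0]}
    - {"xyz": [0, 0, -2], "rot": [0, 0, 0]}
    - {"xyz": [0, 0, -2], "rot": [0, 0, 0]}

```text
t: 8.93
eef_pos: [0.6009, 0.2854, 0.0741]
ee_rot: [-180.0, 0.0, 81.4]
contact_force: [-0.3, -0.2, -0.1]
width: 0.473
grip_force: 0.0
```

Request:
apply_moves:
  targets:
    - {"xyz": [0, 0, -1], "rot": [0, 0, 0]}
    - {"xyz": [0, 0, -2], "rot": [0, 0, 0]}
    - {"xyz": [0, 0, -2], "rot": [0, 0, 0]}

```text
t: 9.18
eef_pos: [0.6011, 0.2855, 0.0735]
ee_rot: [179.9, -0.0, 81.4]
contact_force: [-2.4, -1.2, 8.5]
width: 0.476
grip_force: 4.0
```

Request:
apply_moves:
  targets:
    - {"xyz": [0, 0, 2.5], "rot": [0, 0, 0]}
    - {"xyz": [-1, -7, 2.5], "rot": [0, 0, 0]}
    - {"xyz": [-2, -14, 2.5], "rot": [0, 0, 0]}
    - {"xyz": [-3, -21, 2.5], "rot": [0, 0, 0]}
    - {"xyz": [-4.5, -30, 2.5], "rot": [0, 0, 0]}
    - {"xyz": [-6, -40, 2.5], "rot": [0, 0, 0]}
    - {"xyz": [-7.5, -50, 2.5], "rot": [0, 0, 0]}
    - {"xyz": [-9, -60, 2.5], "rot": [0, 0, 0]}
    - {"xyz": [-10.5, -70, 2.5], "rot": [0, 0, 0]}
    - {"xyz": [-12, -79, 2.5], "rot": [0, 0, 0]}
    - {"xyz": [-13.5, -89, 2.5], "rot": [0, 0, 0]}
    - {"xyz": [-15, -99, 2.5], "rot": [0, 0, 0]}

```text
t: 10.18
eef_pos: [0.5858, 0.1854, 0.0748]
ee_rot: [-180.0, 0.0, 81.4]
contact_force: [0.5, 1.1, -0.6]
width: 0.47
grip_force: 0.8
```

```bash
cat > m.py <<'E'
from h import *
s=ctrl.get_state(); print(s['t'],s['eef_pos'],s['ee_rot'],s['contact_force'])
p=shot('top'); W=cloud(p); z=W[...,2]
p2=shot('wrist','w_%d.png'%p['shot'])
for n,p in(('top',p),('wrist',p2)):
  W=cloud(p)
  for d in optics.regions_of('cover',p):
    m=d['region']&(p['range_z']>0); q=W[m]
    if len(q)<9 or np.median(q[:,2])<.05: continue
    q=q[(abs(q[:,2]-np.median(q[:,2]))<.006)]
    A=np.c_[q[:,:2]-q[:,:2].mean(0),np.ones(len(q))]; f=np.linalg.lstsq(A,q[:,2],rcond=None)[0]
    print(n,round(d['confidence'],2),np.round(d['extent']),np.median(q[:,2]),cv2.minEnclosingCircle((q[:,:2]*1000).astype(np.float32)),'tilt',f[:2].round(3))
E
python3 m.py
```

```text
10.1833 [0.58580685 0.18539745 0.07479826] [-1.79991765e+02  1.83904960e-03  8.14032127e+01] [ 0.48097896  1.06076045 -0.62725499]
top 0.66 [332. 164.  18.  39.] 0.08564784240617579 ((578.6884765625, 112.61737060546875), 45.46920394897461) tilt [-0.003  0.016]
wrist 0.62 [317. 308.  99.  85.] 0.08435681908347427 ((580.4968872070312, 150.5469512939453), 30.501632690429688) tilt [-0.007 -0.037]
```

Request:
apply_moves:
  targets:
    - {"xyz": [-1, -7, 0], "rot": [0, 0, 0]}
    - {"xyz": [-2, -14, 0], "rot": [0, 0, 0]}
    - {"xyz": [-3, -21, 0], "rot": [0, 0, 0]}
    - {"xyz": [-4, -28, 0], "rot": [0, 0, 0]}
    - {"xyz": [-5, -35, 0], "rot": [0, 0, 0]}
    - {"xyz": [-6, -42, 0], "rot": [0, 0, 0]}
    - {"xyz": [-7, -49, 0], "rot": [0, 0, 0]}
    - {"xyz": [-8, -55, 0], "rot": [0, 0, 0]}
    - {"xyz": [-8.7, -60, 0], "rot": [0, 0, 0]}
    - {"xyz": [-9.4, -65, 0], "rot": [0, 0, 0]}
    - {"xyz": [-10, -70, 0], "rot": [0, 0, 0]}
    - {"xyz": [-10, -70, 0], "rot": [0, 0, 0]}

```text
t: 11.38
eef_pos: [0.5759, 0.1153, 0.0747]
ee_rot: [-180.0, 0.0, 81.4]
contact_force: [0.3, -1.0, -0.7]
width: 0.465
grip_force: 0.0
```

```bash
python3 m.py; ls pics
```

```text
11.3833 [0.57587506 0.11530697 0.07473661] [-1.79978792e+02  4.68404746e-02  8.13731510e+01] [ 0.27517353 -0.97212778 -0.7075124 ]
wrist 0.81 [319. 308. 100.  78.] 0.08416525692059809 ((570.4903564453125, 82.33747863769531), 31.599401473999023) tilt [-0.008  0.026]
c1.png
scene1.png
top1.png
w1.png
w2.png
w3.png
w4.png
w_10.png
w_8.png
```

Request:
apply_moves:
  targets:
    - {"xyz": [-0.3, -2, 0], "rot": [0, 0, 0]}
    - {"xyz": [-0.6, -4, 0], "rot": [0, 0, 0]}
    - {"xyz": [-0.8, -5.5, 0], "rot": [0, 0, 0]}
    - {"xyz": [-1, -7, 0], "rot": [0, 0, 0]}
    - {"xyz": [-1, -7, 0], "rot": [0, 0, 0]}
    - {"xyz": [-1, -7, 0], "rot": [0, 0, 0]}

```text
t: 12.08
eef_pos: [0.575, 0.1093, 0.0748]
ee_rot: [-180.0, 0.0, 81.4]
contact_force: [-0.5, 0.8, 0.3]
width: 0.472
grip_force: 0.0
```

```bash
python3 m.py; ls -t pics|head -1
```

```text
12.0833 [0.57500948 0.10925719 0.07482041] [-1.79996012e+02  9.86243211e-03  8.13979972e+01] [-0.52400339  0.83091492  0.31194593]
wrist 0.82 [318. 303. 101.  87.] 0.07838765522849789 ((569.5441284179688, 73.89517211914062), 33.305538177490234) tilt [-0.005 -0.024]
wrist 0.22 [ 80. 115. 132. 126.] 0.08163226680316926 ((477.0148620605469, 199.11256408691406), 30.49656105041504) tilt [0.004 0.001]
w_12.png
```

The cover's top has dropped to 0.078, the seated height. I'll retreat and check.

Request:
apply_moves:
  targets:
    - {"xyz": [1, 8, 0], "rot": [0, 0, 0]}
    - {"xyz": [2, 15, 5], "rot": [0, 0, 0]}
    - {"xyz": [2, 20, 35], "rot": [0, 0, 0]}
    - {"xyz": [2, 40, 65], "rot": [0, 0, 0]}
    - {"xyz": [2, 70, 90], "rot": [0, 0, 0]}
    - {"xyz": [2, 100, 115], "rot": [0, 0, 0]}
    - {"xyz": [2, 130, 130], "rot": [0, 0, 0]}
    - {"xyz": [2, 150, 130], "rot": [0, 0, 0]}
    - {"xyz": [2, 150, 130], "rot": [0, 0, 0]}
    - {"xyz": [2, 150, 130], "rot": [0, 0, 0]}

```text
t: 13.12
eef_pos: [0.5765, 0.2607, 0.2048]
ee_rot: [-180.0, 0.0, 81.5]
contact_force: [0.0, 1.0, -0.3]
width: 0.469
grip_force: 0.0
```

```bash
python3 m.py
python3 - <<'E'
from h import *
p=shot('top','t9.png'); W=cloud(p)
for t in ['compass','bezel','rule']:
  for d in optics.regions_of(t,p)[:1]: print(t,np.median(W[d['region']&(p['range_z']>0)],0))
a=cv2.imread('pics/t9.png')[90:270,180:480]; cv2.imwrite('pics/c9.png',cv2.resize(a,None,fx=2.6,fy=2.6,interpolation=cv2.INTER_CUBIC))
E
```

```text
13.1167 [0.57648639 0.26074699 0.2048215 ] [-1.79994190e+02  1.25584949e-02  8.15389882e+01] [ 0.00911854  0.95165016 -0.25141012]
top 0.83 [351. 171.  47.  44.] 0.0795409314826484 ((567.3159790039062, 53.54262161254883), 50.1304931640625) tilt [0.001 0.002]
wrist 0.95 [333. 334.  70.  28.] 0.07810737977187143 ((566.7006225585938, 84.37698364257812), 39.61963653564453) tilt [-0.006 -0.066]
wrist 0.47 [348. 252. 353. 294.] 0.07500505084518377 ((590.8048706054688, 156.77955627441406), 220.3141632080078) tilt [-0.001  0.   ]
compass [ 0.53555142 -0.08309902  0.08102449]
bezel [0.48117758 0.19167055 0.08263293]
rule [ 0.43246591 -0.01977192  0.08128095]
```

View pics/c9.png

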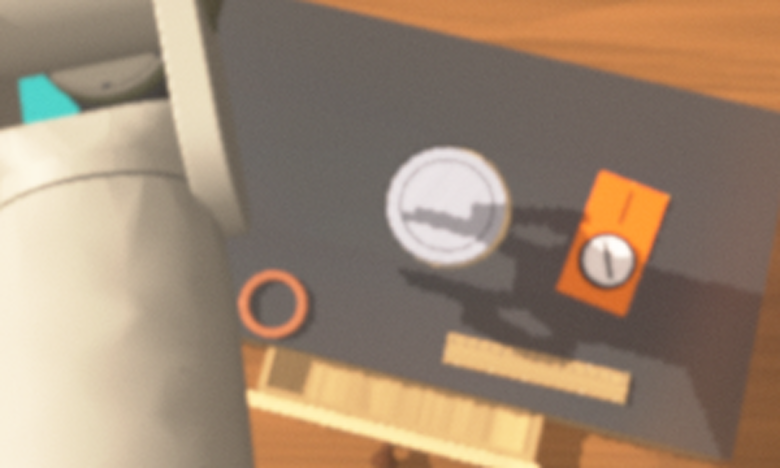

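The cover sits in the well's mouth at crop (448,207). It is level (tilt about 0.002), its top is about 3 mm above the table, and it is centred within about 3 mm. The compass, ring and rule have not moved, and the arm is clear, so I'll hand the job in.

```bash
python3 -c "
from rig import ctrl; print(ctrl.finish_job())"
```

```text
the job is handed in; nothing more can be done
None
```

I handed the job in at about 13 s of the 48 s limit; the hand-in returned no verdict. My last pictures show the magnet flat on the well floor, and the cover seated level within about 3 mm of centre. The compass, ring and rule are where they started.

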